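Close the tapping jig on a blank

ROBOT

A 6-joint arm with a two-finger parallel gripper is mounted at the origin on the work surface. World frame = base frame: x ahead of the robot, y to its left, z up, the work surface at z = 0. Lengths are in m, angles in rad, forces in N, time in s.
With the tool pointing down it reaches from about 0.35 to 0.775 m from the base axis. Payload 5.5 kg.
Tool frame: the origin (TCP) lies between the finger pads; the fingertips stand 8 mm ahead of it and the grasp point (between the pads) lies 11 mm behind it; z points along the fingers, y is the line along which they close (so a half turn about z gives the same grasp; the last joint's range is limited). The gripper opens to 85 mm and grips with 20 to 120 N. Pads are 22 mm wide; open, the fingers measure 114 mm over their backs; the gripper's body (76 mm by 85 mm) begins 54 mm behind the grasp point. The pads swing forward as they close: fully open they stand 13 mm farther back than shut.
Start: joints at [1.122, 0.313, 0.046, 1.304, 0, 1.431], TCP at [0.175, 0.548, 0.239] pointing down, gripper open.
Joint ranges: [-2.76, 2.76], [-0.86, 1.69], [-1.03, 1.26], [-2.2, 2.34], [-1.47, 1.5], [-3.14, 3.14]. Speed limits (rad/s): [2.57, 2.57, 3.14, 3.14, 3.14, 3.14].

INTERFACE

Orientations are given as a unit quaternion [w, x, y, z].
In Python, from workcell import status, vision, job gives the robot as it stands. The module is installed in compiled form; this text tells all that it offers.
- The arm moves only by the tool apply_moves, never from a script. Its argument "moves" is one flat list of numbers, 6 for each row, row after row: the shift along the world's x, y, z in units of 25 mm (1.0 is 25 mm), then the turn, a rotation vector about the world's x, y, z in rad. In form: [x, y, z, rx, ry, rz, x, y, z, rx, ry, rz, ...]. A call has 1 to 20 rows; each row is the pose to reach, as a shift and turn from the pose commanded when the call began; what a row does not reach only later rows make up. A row lasts 1/12 s, in which the tool goes at most 41.7 mm and 7.16 degrees, less where a joint would pass 70% of its speed; a pose out of reach is approached as far as the arm can. A call with a gripper value outside its range is refused whole. "claw" is the opening in per cent of the stroke, from 0 (shut) to 100 (fully open), set as the call begins (left out, the last holds). The fingers move at their own pace and stop on an object; "newtons" is the grip in N (left out, the last holds). Time passes only in rows, so rows that repeat a pose let the fingers close. It gives the time, the measured TCP pose, the force, the opening and the grip force at its end, in the units of the state.
- status.get_state(): the state, without advancing time (a new reading comes with each control period).
- vision.read_camera(name): name is "scene" or "top" or "wrist"; returns a dict with "image" (420x560x3 uint8, blue, green, red), "camera_matrix" (3x3 intrinsics, pixels), "camera_from_world" (4x4, takes a point from world to camera coordinates). Camera axes: x right, y down, z forward; pixel columns grow to the right and rows downward; lengths in m; the calibration is good to about 2 mm. A picture is of the moment at which its call begins. There is no depth.
- job.hand_in(): hands the job in; it is judged then, once.
The state is a dict: "clock": time; "joint_pos": joint angles; "qvel": joint speeds; "tau": joint torques, N m; "tcp_pos": TCP position; "orientation": TCP orientation; "wrist_force": force on the tool from outside, world axes, zero at the start; "ft_torque": the same for the moment, N m; "finger_gap": finger opening in m; "grip_force": force on a finger pad.
Only numpy, scipy, OpenCV 4.12 (cv2) and the standard library are available. Lean on these libraries where they do the work, as an engineer would, in place of code of your own. Each camera call takes 0.05 s, during which the arm holds its last target. There are 200 camera calls.

TASK

The brass blank lying in the open tapping jig is not yet home: push it along its channel until it sits against the end stop at the hinge. Then push the hinged leaf over until it lies fully shut on the jig, without slamming it, and push the latch lever upright so that its hook lies over the leaf's nose. Only push with the fingers: do not lift the blank out, leave the other things on the bench where they are, and finish clear of the jig.

Things in the scene. Friction and masses are not known exactly. Their poses are not given: they have to be found in the camera images.
- jig: Tapping jig bolted to the bench, immovable; position and yaw vary. Dark steel base plate 144 x 100 x 16 mm. Origin on the bench surface, on its long centre line; +x from hinge to latch, z up. Base from x = -84 to +60. Two side rails (x -50 to +60, y 26 to 36 each side, tops 30 mm above the bench) form a channel. Bolting ears (17 mm tall with screws) reach y = -70 and +70 at x -34 to +10.
- end_stop (a point): Foot of the end stop's face, at x = -48 in the jig's frame, on the channel floor (the base's top, 16 mm above the bench), middle of the channel. The stop is a bar across the channel, 10 mm tall, its face looking to +x, the latch. Axes as the jig's.
- blank: The brass plate to be tapped, 56 (x) x 48 (y) x 12 mm, 0.24 kg, one 16 mm bore, loose on the channel floor with 2 mm play at each side. Origin at the centre of its underside, x along the jig's. It starts 10 to 18 mm short of the end stop, towards the latch. Home: its end touches the stop's face, its origin 28 mm from point end_stop. It slides with 1 to 3 N.
- leaf (a joint): Leaf angle, rad: 0 = shut, level on the rails; pi/2 = upright; 1.75 to 2.05 at the start = leaning back beyond the hinge; stops at 2.1. Aluminium plate 72 mm wide, 10 thick, 120 long from the hinge line, then a 26 mm wide nose to 136 mm; its mid-plane passes through the hinge line. Snug hinge: it stays where left, moves with up to 4 N at 100 mm. Its back when open is its top when shut.
- leaf_hinge (a point): Middle of the leaf's hinge line, which is parallel to the jig's y axis, at x = -72 in the jig's frame, 35 mm above the bench; axes as the jig's. The shut leaf lies 30 to 40 mm above the bench; on its top face two round steel bushings and their screws stand up to 4 mm proud, 24 to 80 mm from the hinge line, within 19 mm of the centre line.
- leaf_nose (a point): Middle of the end of the leaf's nose, 136 mm from the hinge line, at mid-thickness; it moves with the leaf. Its x axis runs from hinge to nose.
- latch (a joint): Angle of the latch lever, rad: 0 = upright with its hook over the nose of the shut leaf (latched, at its stop); 0.7 to 1.1 at the start = swung out and down, away from the jig; stops at 1.35. It stays where it is left and takes about 1 N at its tab to move.
- latch_pivot (a point): The latch's pivot, at x = 70 in the jig's frame, 16 mm above the bench; its axis is parallel to the jig's y. Axes as the jig's. A fork 26 mm tall stands round it (x = 58 to 80, y = -16 to +16).
- latch_tab (a point): Middle of the end edge of the steel thumb tab that forms the end of the latch lever, 70 mm from the pivot (latched, 86 mm above the bench). The tab is 34 mm wide (along the jig's y), 24 mm long and 8 mm thick; the lever under it is 16 mm wide. z axis along the lever away from the pivot, x axis out of the tab's outer face (away from the jig when latched).
- spare: Bystander: a second brass blank, 56 x 48 x 12 mm, flat on the bench beside the jig. Origin at the centre of its underside.
- brush: Bystander: a chip brush about 170 mm long lying beside the jig, under 35 mm tall. Origin near its middle on the underside.
- dish: Bystander: a round steel dish, 76 mm across, 28 mm tall, beyond the latch end of the jig, to one side. Origin at the centre of its underside.
- tap_wrench: Bystander: a tap wrench, a 160 mm bar with a tap pointing sideways, 22 mm tall, lying on the bench. Origin under the middle of its bar.
- caliper: Bystander: a caliper, 225 mm long, 15 mm tall, lying on the bench. Origin under its middle.
- oil_bottle: Bystander: a white bottle 52 mm across, 135 mm tall, standing. Origin at the centre of its underside.
- deburrer: Bystander: a deburring tool 150 mm long with a blue handle, about 30 mm tall, lying on the bench. Origin near its middle on the underside.
Not all that is in view belongs to the job. What is shaped like the jig but blue or pink is not meant.

How it is judged:
By the outcome, as a careful person would: the job done as asked, in the order asked, and still so for the second after the job is handed in, with the robot touching nothing.
It also fails if it takes over 54 s, if anything falls off the work surface, if the arm or the gripper's body presses on something with over 40 N, if the wrist force passes 120 N, or if a joint passes its speed limit or range.

## Working session

There is one attempt and no reset: what is moved stays moved. The work goes in short steps, Python scripts to look and compute and a tool call to move; the robot and the scene stay as the last step left them, time stands still between calls to the robot, and variables do not carry over. Pictures are saved under pics/ and viewed, at most 10 in all, crops included, and the job is handed in when it is done.

Besides the shell and the picture viewer there is one more tool, called after "Call:" by a JSON object that holds its "fn" and its "kwargs", one argument or row to a line. apply_moves: Moves the arm, as the interface text tells. Its arguments: {"type":"object","properties":{"moves":{"type":"array","items":{"type":"number"}},"claw":{"type":"number"},"newtons":{"type":"number"}},"required":["moves"]}

```bash
mkdir -p pics; python3 - <<'E'
from workcell import status, vision
import cv2, pickle
print(status.get_state())
for n in ("scene","top"):
    c=vision.read_camera(n); cv2.imwrite(f"pics/{n}0.png",c["image"]); pickle.dump(c,open(f"{n}.pkl","wb"))
    print(n,c["camera_matrix"].round(1).tolist(),c["camera_from_world"].round(3).tolist())
E
```

```text
{'clock': 0.0, 'joint_pos': array([1.12239694e+00, 3.14030683e-01, 4.50199550e-02, 1.30358877e+00,
       2.65774886e-06, 1.43122401e+00]), 'qvel': array([-0.00039823, -0.00055019,  0.00118365, -0.00092448, -0.00061096,
       -0.00018934]), 'tau': array([-1.55474885e-03, -4.80628502e+01,  2.98531383e+01,  1.92296872e-02,
       -3.22806791e-04, -2.36279092e-06]), 'tcp_pos': array([0.17455306, 0.54737007, 0.23840837]), 'orientation': array([-2.62524364e-04,  1.53800576e-01,  9.88101498e-01, -8.62521414e-04]), 'wrist_force': array([-0.00129544, -0.8405272 , -0.01673483]), 'ft_torque': array([-0.03459767, -0.0024595 , -0.03248274]), 'grip_force': 0.0, 'finger_gap': 0.08553534352013895}
scene [[519.9, 0.0, 272.7], [0.0, 519.9, 212.8], [0.0, 0.0, 1.0]] [[0.737, 0.676, -0.006, -0.427], [0.506, -0.557, -0.658, -0.253], [-0.449, 0.482, -0.753, 1.74], [0.0, 0.0, 0.0, 1.0]]
top [[404.7, 0.0, 279.0], [0.0, 404.7, 214.2], [0.0, 0.0, 1.0]] [[-0.005, -1.0, 0.024, -0.02], [-0.997, 0.004, -0.073, 0.563], [0.073, -0.024, -0.997, 1.237], [0.0, 0.0, 0.0, 1.0]]
```

View pics/scene0.png

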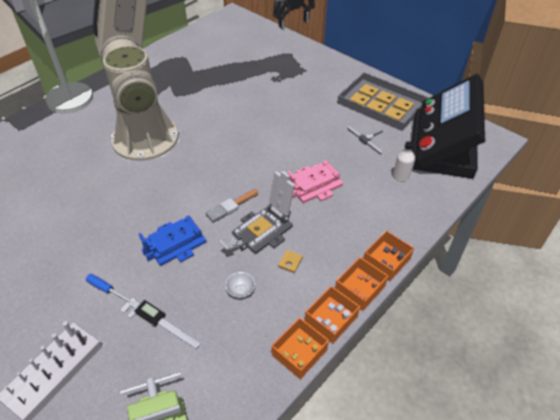

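View pics/top0.png

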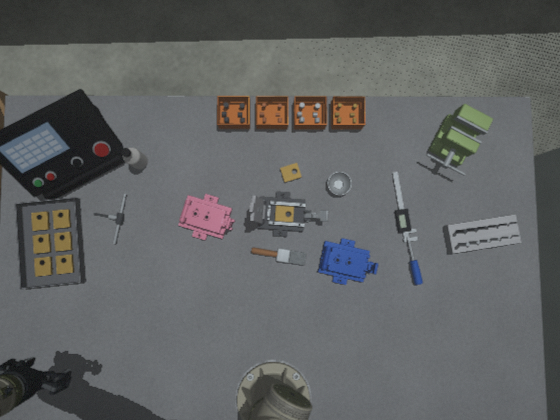

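The jig in the top view is at about (283,213), hinge left (+y) and latch right (-y). In the scene view it's at (262,228), with the leaf leaning back at (282,195). Enlarging both.

```bash
python3 - <<'E'
import cv2,numpy as np
a=cv2.imread("pics/top0.png")[180:250,235:340]; b=cv2.imread("pics/scene0.png")[165:265,210:310]
cv2.imwrite("pics/topc.png",cv2.resize(a,None,fx=7.5,fy=7.5,interpolation=cv2.INTER_CUBIC))
cv2.imwrite("pics/scenec.png",cv2.resize(b,None,fx=6,fy=6,interpolation=cv2.INTER_CUBIC))
E
```

```text
(no output)
```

View pics/topc.png

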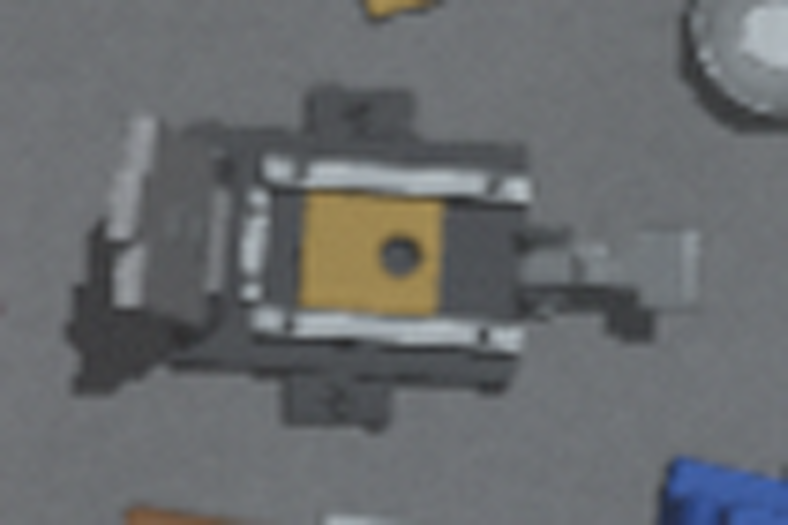

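View pics/scenec.png

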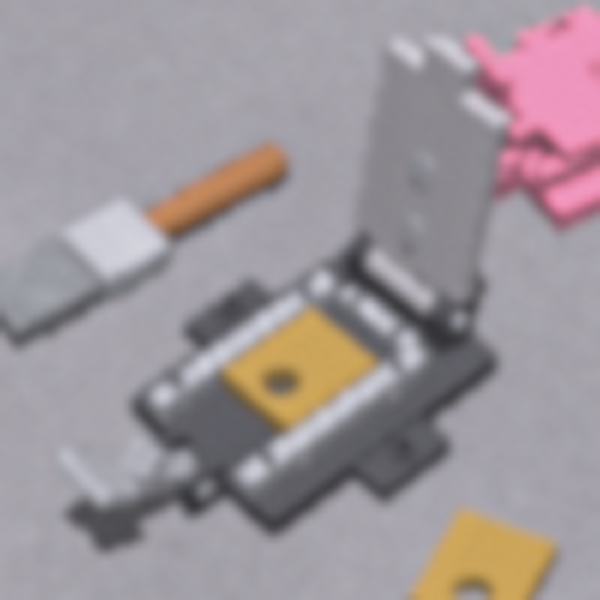

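The top crop shows the rails (ends at 262,155 / 528,178 and 256,307 / 522,327), the blank corners (303,190) to (440,315), the tab edge x≈692 and the leaf end at (157,118)–(140,307). The scene crop shows matching features, so I can fit one model to both.

```bash
cat > fit.py <<'E'
import numpy as np, pickle
from scipy.optimize import least_squares
T=pickle.load(open("top.pkl","rb"));S=pickle.load(open("scene.pkl","rb"))
def proj(c,P):
    q=c["camera_from_world"][:3,:3]@P+c["camera_from_world"][:3,3]; q=c["camera_matrix"]@q; return q[:2]/q[2]
J=lambda x,y,z:(lambda p:np.array([x,y,z])/1e3)
def L(r,y,t): return lambda p:np.array([-.072+(r*np.cos(p[3])-t*np.sin(p[3]))/1e3,y/1e3,.035+(r*np.sin(p[3])+t*np.cos(p[3]))/1e3])
def K(r,y,t=0): return lambda p:np.array([.070+(r*np.sin(p[4])+t*np.cos(p[4]))/1e3,y/1e3,.016+(r*np.cos(p[4])-t*np.sin(p[4]))/1e3])
def B(x,y): return lambda p:np.array([p[5]+x/1e3,p[6]+y/1e3,.028])
t=[(J(-50,36,30),262,155),(J(60,36,30),528,178),(J(60,26,30),530,203),(J(-50,26,30),264,180),(J(-50,-26,30),256,307),(J(-50,-36,30),250,332),(J(60,-36,30),520,352),(J(60,-26,30),522,327),
(L(120,36,-5),157,118),(L(120,-36,-5),140,307),(K(70,17),692,230),(K(70,-17),690,305),(B(-28,24),303,190),(B(28,24),445,203),(B(28,-24),440,315),(B(-28,-24),303,308)]
s=[(J(-50,31,30),418,352),(J(60,31,30),240,478),(J(-50,-31,30),330,275),(J(60,-31,30),150,398),(L(120,36,-5),505,128),(L(120,-36,-5),392,52),(K(70,17),105,500),(K(70,-17),62,452),
(B(28,-24),222,378),(B(-28,-24),315,310),(B(-28,24),380,358),(B(28,24),282,428)]
obs=[(T,f,(u+.5)/7.5-.5+235,(v+.5)/7.5-.5+180) for f,u,v in t]+[(S,f,(u+.5)/6-.5+210,(v+.5)/6-.5+165) for f,u,v in s]
def W(p,q): c,n=np.cos(p[2]),np.sin(p[2]); return np.array([p[0]+c*q[0]-n*q[1],p[1]+n*q[0]+c*q[1],q[2]])
def res(p): return np.concatenate([proj(c,W(p,f(p)))-[u,v] for c,f,u,v in obs])
if __name__=="__main__":
    r=least_squares(res,[.55,-.02,-1.6,1.9,.9,-.005,0],loss="soft_l1"); p=r.x
    print(p.round(4)); print(r.fun.reshape(-1,2).round(1).tolist()); np.save("p.npy",p)
    c,n=np.cos(p[2]),np.sin(p[2]); print("xj",c,n)
    for k,f in dict(tab=K(70,0),nose=L(136,0,0),blankend=lambda p:np.array([p[5]+.028,p[6],.016]),stop=J(-48,0,16)).items(): print(k,f(p).round(4),W(p,f(p)).round(4))
E
python3 fit.py
```

```text
[ 5.6530e-01 -4.1300e-02 -1.6505e+00  1.7781e+00  8.9280e-01 -3.1000e-03
 -5.0000e-04]
[[0.5, 0.1], [0.4, -0.3], [-0.1, -0.4], [-0.1, -0.0], [-0.3, -0.2], [0.3, -0.3], [-0.1, -0.3], [-0.2, -0.2], [-0.5, -0.9], [-0.2, -0.3], [0.3, -0.3], [-0.2, 0.9], [0.8, -0.0], [-0.1, -0.4], [-0.6, 0.1], [-0.4, -0.3], [0.2, -0.4], [0.2, -0.1], [-0.1, 0.3], [0.4, 0.3], [-1.4, -0.4], [-1.1, -1.6], [0.1, -0.5], [-0.9, 0.1], [-0.4, -1.3], [-1.0, -0.4], [-0.3, 1.1], [1.1, 0.2]]
xj -0.07961035175799902 -0.9968260589957345
tab [0.1245 0.     0.0599] [ 0.5554 -0.1655  0.0599]
nose [-0.1     0.      0.1681] [0.5732 0.0583 0.1681]
blankend [ 0.0249 -0.0005  0.016 ] [ 0.5628 -0.0662  0.016 ]
stop [-0.048  0.     0.016] [0.5691 0.0065 0.016 ]
```

Call:
{"fn": "apply_moves", "kwargs": {
  "claw": 0,
  "moves": [15.48, -25.28, 0, 0, 0, -1.342, 15.48, -25.28, 0, 0, 0, -1.342, 15.48, -25.28, 0, 0, 0, -1.342, 15.48, -25.28, 0, 0, 0, -1.342, 15.48, -25.28, 0, 0, 0, -1.342, 15.48, -25.28, 0, 0, 0, -1.342, 15.48, -25.28, 0, 0, 0, -1.342, 15.48, -25.28, 0, 0, 0, -1.342, 15.48, -25.28, 0, 0, 0, -1.342, 15.48, -25.28, 0, 0, 0, -1.342, 15.48, -25.28, 0, 0, 0, -1.342, 15.48, -25.28, 0, 0, 0, -1.342, 15.48, -25.28, 0, 0, 0, -1.342, 15.48, -25.28, 0, 0, 0, -1.342, 15.48, -25.28, 0, 0, 0, -1.342, 15.48, -25.28, 0, 0, 0, -1.342, 15.48, -25.28, 0, 0, 0, -1.342, 15.48, -25.28, 0, 0, 0, -1.342, 15.48, -25.28, 0, 0, 0, -1.342, 15.48, -25.28, 0, 0, 0, -1.342]
}}

```text
clock: 1.77
tcp_pos: [0.5619, -0.0858, 0.2381]
orientation: [-0.001, 0.736, 0.677, -0.0]
wrist_force: [-0.4, 0.6, 0.3]
finger_gap: 0.0002
grip_force: 0.0
```

Call:
{"fn": "apply_moves", "kwargs": {
  "moves": [0, 0.06, -1.5, 0, 0, 0, 0, 0.06, -3, 0, 0, 0, 0, 0.06, -4.5, 0, 0, 0, 0, 0.06, -6, 0, 0, 0, 0, 0.06, -7.2, 0, 0, 0, 0, 0.06, -7.2, 0, 0, 0, 0, 0.06, -7.2, 0, 0, 0]
}}

```text
clock: 2.35
tcp_pos: [0.5595, -0.081, 0.0583]
orientation: [-0.002, 0.734, 0.679, -0.001]
wrist_force: [-0.3, 0.3, -0.8]
finger_gap: 0.0001
grip_force: 0.0
```

```bash
python3 - <<'E'
from workcell import vision
import cv2,numpy as np
a=vision.read_camera("scene")["image"][150:250,200:310]
b=vision.read_camera("top")["image"][170:250,235:345]
f=lambda i:cv2.resize(i,(600,int(600*i.shape[0]/i.shape[1])//2*2),interpolation=cv2.INTER_CUBIC)
A,B=f(a),f(b); h=300
cv2.imwrite("pics/c1.png",np.hstack([cv2.resize(A,(400,364)),cv2.resize(B,(400,364))]))
E
```

```text
(no output)
```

View pics/c1.png

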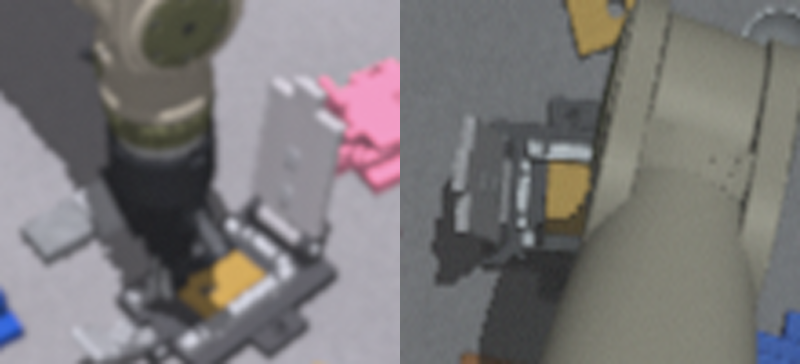

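The picture shows the shut fingers over the latch half of the channel, with the blank still at the same place (scene half ~225,280). Next: small centering correction and descent.

Call:
{"fn": "apply_moves", "kwargs": {
  "moves": [0.1, -0.12, 0, 0, 0, 0, 0.1, -0.12, -0.4, 0, 0, 0, 0.1, -0.12, -0.8, 0, 0, 0, 0.1, -0.12, -1.08, 0, 0, 0, 0.1, -0.12, -1.08, 0, 0, 0, 0.1, -0.12, -1.08, 0, 0, 0]
}}

```text
clock: 2.95
tcp_pos: [0.5634, -0.0855, 0.0314]
orientation: [-0.001, 0.735, 0.678, -0.001]
wrist_force: [0.3, 0.1, 1.7]
finger_gap: 0.0001
grip_force: 0.0
```

Call:
{"fn": "apply_moves", "kwargs": {
  "moves": [0, 0.12, 0, 0, 0, 0, 0, 0.24, 0, 0, 0, 0, 0, 0.36, 0, 0, 0, 0, 0, 0.48, 0, 0, 0, 0, 0, 0.6, 0, 0, 0, 0, 0, 0.72, 0, 0, 0, 0, 0.01, 0.8, 0, 0, 0, 0, 0.01, 0.8, 0, 0, 0, 0]
}}

```text
clock: 3.62
tcp_pos: [0.5647, -0.0652, 0.0325]
orientation: [0.0, 0.735, 0.678, 0.0]
wrist_force: [-0.1, -0.7, 0.3]
finger_gap: 0.0001
grip_force: 0.3
```

Call:
{"fn": "apply_moves", "kwargs": {
  "moves": [0, 0.05, 0, 0, 0, 0, 0, 0.1, 0, 0, 0, 0, 0, 0.15, 0, 0, 0, 0, 0, 0.15, 0, 0, 0, 0]
}}

```text
clock: 3.95
tcp_pos: [0.5647, -0.0619, 0.0324]
orientation: [0.0, 0.735, 0.678, 0.0]
wrist_force: [-0.3, -2.1, 1.1]
finger_gap: -0.0004
grip_force: 0.9
```

Call:
{"fn": "apply_moves", "kwargs": {
  "moves": [0, 0.04, 0, 0, 0, 0, 0, 0.06, 0, 0, 0, 0, 0, 0.06, 0, 0, 0, 0]
}}

```text
clock: 4.2
tcp_pos: [0.5647, -0.0605, 0.0324]
orientation: [0.0, 0.735, 0.678, 0.0]
wrist_force: [-0.3, -2.5, 1.6]
finger_gap: -0.0
grip_force: 1.2
```

Call:
{"fn": "apply_moves", "kwargs": {
  "moves": [0, 0.04, 0, 0, 0, 0, 0, 0.06, 0, 0, 0, 0, 0, 0.06, 0, 0, 0, 0]
}}

```text
clock: 4.45
tcp_pos: [0.5647, -0.0591, 0.0324]
orientation: [0.0, 0.735, 0.678, -0.0]
wrist_force: [-0.8, -4.0, 2.2]
finger_gap: 0.0002
grip_force: 1.7
```

Call:
{"fn": "apply_moves", "kwargs": {
  "moves": [0, 0.04, 0, 0, 0, 0, 0, 0.06, 0, 0, 0, 0, 0, 0.06, 0, 0, 0, 0]
}}

```text
clock: 4.7
tcp_pos: [0.5647, -0.0588, 0.0325]
orientation: [0.001, 0.735, 0.678, -0.001]
wrist_force: [-1.1, -8.1, 1.7]
finger_gap: -0.0004
grip_force: 3.8
```

Call:
{"fn": "apply_moves", "kwargs": {
  "moves": [0, 0.04, 0, 0, 0, 0, 0, 0.06, 0, 0, 0, 0, 0, 0.06, 0, 0, 0, 0]
}}

```text
clock: 4.95
tcp_pos: [0.5646, -0.0586, 0.0325]
orientation: [0.002, 0.735, 0.678, -0.002]
wrist_force: [-1.3, -12.1, 2.0]
finger_gap: -0.0
grip_force: 5.9
```

Call:
{"fn": "apply_moves", "kwargs": {
  "moves": [0, -0.3, 0, 0, 0, 0, 0, -0.4, 0.3, 0, 0, 0, 0, -0.4, 2, 0, 0, 0, 0, -0.4, 3.6, 0, 0, 0, 0, -0.4, 5.2, 0, 0, 0, 0, -0.4, 6.8, 0, 0, 0, 0, -0.4, 8.1, 0, 0, 0, 0, -0.4, 8.1, 0, 0, 0, 0.1, 1, 8.1, 0, 0, 0, 0.2, 2.5, 8.1, 0, 0, 0, 0.3, 4, 8.1, 0, 0, 0, 0.44, 5.6, 8.1, 0, 0, 0, 0.44, 5.8, 8.1, 0, 0, 0, 0.44, 5.8, 8.1, 0, 0, 0]
}}

```text
clock: 6.12
tcp_pos: [0.5748, 0.0922, 0.2346]
orientation: [-0.001, 0.733, 0.68, 0.0]
wrist_force: [-0.4, -0.2, -0.4]
finger_gap: -0.0002
grip_force: 0.0
```

```bash
python3 - <<'E'
from workcell import vision
import cv2,numpy as np
a=vision.read_camera("scene")["image"][150:250,200:310]
b=vision.read_camera("top")["image"][170:250,235:345]
cv2.imwrite("pics/c2.png",np.hstack([cv2.resize(a,(400,364),interpolation=2),cv2.resize(b,(400,291),interpolation=2)] if 0 else [cv2.resize(a,(400,364),interpolation=2),cv2.resize(b,(400,364),interpolation=2)]))
E
```

```text
(no output)
```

View pics/c2.png

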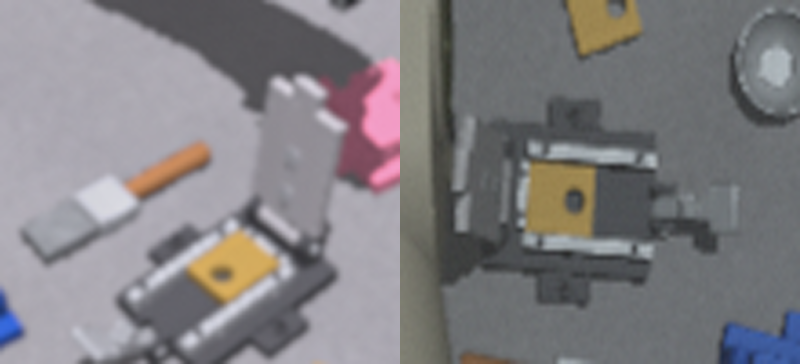

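The blank now sits against the end stop: its left edge at (528,200) in the top half touches the white bar. The leaf hasn't moved. Next I work out the leaf path.

Call:
{"fn": "apply_moves", "kwargs": {
  "moves": [0, 0, -1.2, 0, 0, 0, 0, 0, -2.4, 0, 0, 0, 0, 0, -3.18, 0, 0, 0, 0, 0, -3.18, 0, 0, 0]
}}

```text
clock: 6.55
tcp_pos: [0.5723, 0.0873, 0.1507]
orientation: [-0.003, 0.736, 0.677, -0.003]
wrist_force: [-1.1, -0.3, -0.9]
finger_gap: -0.0
grip_force: 0.0
```

```bash
python3 - <<'E'
import numpy as np
from workcell import status
s=status.get_state(); p0=s["tcp_pos"]; print(p0,s["wrist_force"])
p=np.load("p.npy");c,n=np.cos(p[2]),np.sin(p[2])
def w(x,z): return np.array([p[0]+c*x,p[1]+n*x,z])
u=lambda q:((q-p0)/.025).round(2).tolist()
print("up",u(w(-.088,.155)))
for th in np.arange(1.5,-.01,-.1):
    x=-72+112*np.cos(th)-5*np.sin(th)-11; z=35+112*np.sin(th)+5*np.cos(th)+8
    print(round(th,2),u(w(x/1e3,z/1e3)))
E
```

```text
[0.5723052  0.08726613 0.15068688] [-1.09828475 -0.31949087 -0.87096488]
up [-0.0, -1.64, 0.17]
1.5 [-0.03, -1.95, 0.18]
1.4 [-0.06, -2.4, 0.14]
1.3 [-0.1, -2.84, 0.06]
1.2 [-0.13, -3.27, -0.06]
1.1 [-0.16, -3.68, -0.22]
1.0 [-0.2, -4.08, -0.43]
0.9 [-0.23, -4.45, -0.67]
0.8 [-0.25, -4.8, -0.95]
0.7 [-0.28, -5.12, -1.27]
0.6 [-0.3, -5.41, -1.61]
0.5 [-0.32, -5.66, -1.98]
0.4 [-0.34, -5.87, -2.38]
0.3 [-0.35, -6.04, -2.79]
0.2 [-0.36, -6.17, -3.22]
0.1 [-0.37, -6.26, -3.66]
-0.0 [-0.37, -6.3, -4.11]
```

Call:
{"fn": "apply_moves", "kwargs": {
  "moves": [0, -0.25, 0, 0, 0, 0, 0, -0.45, 0, 0, 0, 0, 0, -0.65, 0, 0, 0, 0, 0, -0.85, 0, 0, 0, 0, 0, -1.05, 0, 0, 0, 0, 0, -1.25, 0, 0, 0, 0, 0, -1.45, 0, 0, 0, 0, 0, -1.65, 0, 0, 0, 0, -0.02, -1.8, 0, 0, 0, 0, -0.03, -1.95, 0, 0, 0, 0, -0.03, -1.95, 0, 0, 0, 0]
}}

```text
clock: 7.47
tcp_pos: [0.5748, 0.0395, 0.1553]
orientation: [0.0, 0.735, 0.678, -0.0]
wrist_force: [0.5, -0.3, 0.5]
finger_gap: 0.0
grip_force: 0.0
```

```bash
python3 - <<'E'
from workcell import vision,status
import cv2,numpy as np
a=vision.read_camera("scene")["image"][130:250,190:330]
cv2.imwrite("pics/c3.png",cv2.resize(a,(700,600),interpolation=2))
s=status.get_state(); p0=s["tcp_pos"]; print(p0,s["wrist_force"])
p=np.load("p.npy");c,n=np.cos(p[2]),np.sin(p[2]); d=p0[:2]-p[:2]; print("jig x,y",d@[c,n],d@[-n,c])
E
```

```text
[0.57458697 0.03969861 0.15511213] [ 0.24582876 -0.10695742  0.05631264]
jig x,y -0.08153281165387243 0.0028345583544126074
```

View pics/c3.png

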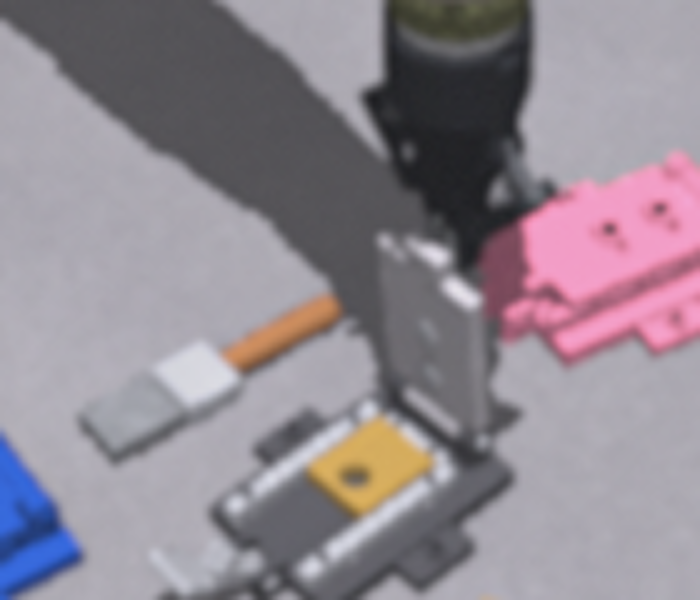

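The leaf now stands about upright, its top near (430,255) in the crop, with the finger behind the nose and the blank still home. Continuing along the arc.

```bash
python3 - <<'E'
import numpy as np
from workcell import status
s=status.get_state(); p0=s["tcp_pos"]
p=np.load("p.npy");c,n=np.cos(p[2]),np.sin(p[2])
def w(x,z): return np.array([p[0]+c*x,p[1]+n*x,z])
for th in np.arange(1.45,-.01,-.05):
    x=-72+112*np.cos(th)-5*np.sin(th)-11; z=35+112*np.sin(th)+5*np.cos(th)+8
    print(round(th,2),((w(x/1e3,z/1e3)-p0)/.025).round(2).tolist())
E
```

```text
1.45 [-0.14, -0.27, -0.01]
1.4 [-0.15, -0.5, -0.04]
1.35 [-0.17, -0.72, -0.07]
1.3 [-0.19, -0.93, -0.11]
1.25 [-0.21, -1.15, -0.17]
1.2 [-0.22, -1.36, -0.24]
1.15 [-0.24, -1.57, -0.31]
1.1 [-0.26, -1.78, -0.4]
1.05 [-0.27, -1.98, -0.5]
1.0 [-0.29, -2.18, -0.61]
0.95 [-0.3, -2.37, -0.72]
0.9 [-0.32, -2.55, -0.85]
0.85 [-0.33, -2.73, -0.99]
0.8 [-0.35, -2.9, -1.13]
0.75 [-0.36, -3.06, -1.28]
0.7 [-0.37, -3.22, -1.45]
0.65 [-0.38, -3.37, -1.61]
0.6 [-0.39, -3.51, -1.79]
0.55 [-0.4, -3.64, -1.97]
0.5 [-0.41, -3.76, -2.16]
0.45 [-0.42, -3.87, -2.36]
0.4 [-0.43, -3.97, -2.56]
0.35 [-0.44, -4.06, -2.76]
0.3 [-0.44, -4.14, -2.97]
0.25 [-0.45, -4.21, -3.18]
0.2 [-0.45, -4.27, -3.4]
0.15 [-0.46, -4.32, -3.62]
0.1 [-0.46, -4.36, -3.84]
0.05 [-0.46, -4.38, -4.06]
-0.0 [-0.47, -4.4, -4.28]
```

Call:
{"fn": "apply_moves", "kwargs": {
  "moves": [-0.1, -0.27, -0.01, 0, 0, 0, -0.15, -0.5, -0.04, 0, 0, 0, -0.17, -0.72, -0.07, 0, 0, 0, -0.19, -0.93, -0.11, 0, 0, 0, -0.21, -1.15, -0.17, 0, 0, 0, -0.22, -1.36, -0.24, 0, 0, 0, -0.24, -1.57, -0.31, 0, 0, 0, -0.26, -1.78, -0.4, 0, 0, 0, -0.27, -1.98, -0.5, 0, 0, 0, -0.29, -2.18, -0.61, 0, 0, 0, -0.3, -2.37, -0.72, 0, 0, 0, -0.32, -2.55, -0.85, 0, 0, 0, -0.33, -2.73, -0.99, 0, 0, 0, -0.35, -2.9, -1.13, 0, 0, 0, -0.36, -3.06, -1.28, 0, 0, 0, -0.37, -3.22, -1.45, 0, 0, 0, -0.38, -3.37, -1.61, 0, 0, 0, -0.38, -3.37, -1.61, 0, 0, 0]
}}

```text
clock: 9.02
tcp_pos: [0.5646, -0.0445, 0.1139]
orientation: [-0.001, 0.735, 0.678, -0.001]
wrist_force: [-0.3, -0.6, 0.8]
finger_gap: -0.0
grip_force: 0.0
```

Call:
{"fn": "apply_moves", "kwargs": {
  "moves": [-0.01, -0.14, -0.18, 0, 0, 0, -0.02, -0.27, -0.36, 0, 0, 0, -0.03, -0.39, -0.55, 0, 0, 0, -0.04, -0.5, -0.75, 0, 0, 0, -0.05, -0.6, -0.95, 0, 0, 0, -0.06, -0.69, -1.15, 0, 0, 0, -0.06, -0.77, -1.36, 0, 0, 0, -0.06, -0.8, -1.47, 0, 0, 0, -0.07, -0.84, -1.57, 0, 0, 0, -0.07, -0.87, -1.68, 0, 0, 0, -0.07, -0.9, -1.79, 0, 0, 0, -0.07, -0.92, -1.9, 0, 0, 0, -0.08, -0.95, -2.01, 0, 0, 0, -0.08, -0.97, -2.12, 0, 0, 0, -0.08, -0.99, -2.23, 0, 0, 0, -0.08, -0.99, -2.23, 0, 0, 0]
}}

```text
clock: 10.35
tcp_pos: [0.563, -0.0686, 0.0587]
orientation: [-0.0, 0.735, 0.678, -0.0]
wrist_force: [0.3, -0.1, -0.8]
finger_gap: 0.0
grip_force: 0.0
```

Call:
{"fn": "apply_moves", "kwargs": {
  "moves": [0, -0.01, -0.06, 0, 0, 0, 0, -0.02, -0.12, 0, 0, 0, 0, -0.03, -0.18, 0, 0, 0, 0, -0.03, -0.24, 0, 0, 0, 0, -0.04, -0.3, 0, 0, 0, 0, -0.04, -0.35, 0, 0, 0, 0, -0.04, -0.4, 0, 0, 0, 0, -0.04, -0.4, 0, 0, 0]
}}

```text
clock: 11.02
tcp_pos: [0.5632, -0.0697, 0.049]
orientation: [-0.0, 0.735, 0.678, -0.0]
wrist_force: [0.2, 0.1, 0.1]
finger_gap: 0.0001
grip_force: 0.0
```

Call:
{"fn": "apply_moves", "kwargs": {
  "moves": [0, 0, -0.03, 0, 0, 0, 0, 0, -0.06, 0, 0, 0, 0, 0, -0.06, 0, 0, 0]
}}

```text
clock: 11.27
tcp_pos: [0.5634, -0.0697, 0.0481]
orientation: [0.0, 0.735, 0.678, 0.0]
wrist_force: [-0.9, -0.3, 1.9]
finger_gap: -0.0004
grip_force: 1.2
```

Call:
{"fn": "apply_moves", "kwargs": {
  "moves": [0, 0, -0.03, 0, 0, 0, 0, 0, -0.06, 0, 0, 0, 0, 0, -0.06, 0, 0, 0]
}}

```text
clock: 11.52
tcp_pos: [0.5634, -0.0698, 0.0479]
orientation: [0.001, 0.735, 0.678, 0.0]
wrist_force: [-4.4, 0.7, 12.1]
finger_gap: -0.0001
grip_force: 6.2
```

Call:
{"fn": "apply_moves", "kwargs": {
  "moves": [0, 0, 0.5, 0, 0, 0, 0, 0, 2, 0, 0, 0, 0, 0, 3.6, 0, 0, 0, -0.1, -1.5, 3.6, 0, 0, 0, -0.2, -3, 3.6, 0, 0, 0, -0.4, -4.4, 3.6, 0, 0, 0, -0.4, -4.9, 3.6, 0, 0, 0, -0.4, -4.9, 3.6, 0, 0, 0, -0.4, -4.9, 2.4, 0, 0, 0, -0.4, -4.9, 1.2, 0, 0, 0, -0.4, -4.9, 0.35, 0, 0, 0, -0.4, -4.9, 0.35, 0, 0, 0, -0.4, -4.9, 0.35, 0, 0, 0]
}}

```text
clock: 12.6
tcp_pos: [0.5521, -0.1905, 0.0539]
orientation: [-0.002, 0.734, 0.679, -0.0]
wrist_force: [0.4, -0.6, 0.7]
finger_gap: 0.0002
grip_force: 0.0
```

```bash
python3 - <<'E'
from workcell import vision,status
import cv2,numpy as np
a=vision.read_camera("scene")["image"][150:270,190:330]
cv2.imwrite("pics/c4.png",cv2.resize(a,(700,600),interpolation=2))
s=status.get_state(); p0=s["tcp_pos"]; print(p0,s["wrist_force"])
p=np.load("p.npy");c,n=np.cos(p[2]),np.sin(p[2]); d=p0[:2]-p[:2]; print("jig x,y",d@[c,n],d@[-n,c])
for ph in (.89,.7,.5,.35,.2,.1,0):
    x=.07+.07*np.sin(ph)+.004*np.cos(ph)+.011; z=.016+.07*np.cos(ph)-.012+.008
    print(ph,((np.array([p[0]+c*x,p[1]+n*x,z])-p0)/.025).round(2))
E
```

```text
[ 0.5534687  -0.19126385  0.05545887] [ 0.86221464 -0.23478839  0.94065969]
jig x,y 0.15037781667440828 0.0001703159475227694
0.89 [0.03 0.5  0.02]
0.7 [0.06 0.85 0.4 ]
0.5 [0.1  1.29 0.72]
0.35 [0.13 1.66 0.89]
0.2 [0.16 2.06 1.01]
0.1 [0.18 2.33 1.05]
0 [0.2  2.61 1.06]
```

View pics/c4.png

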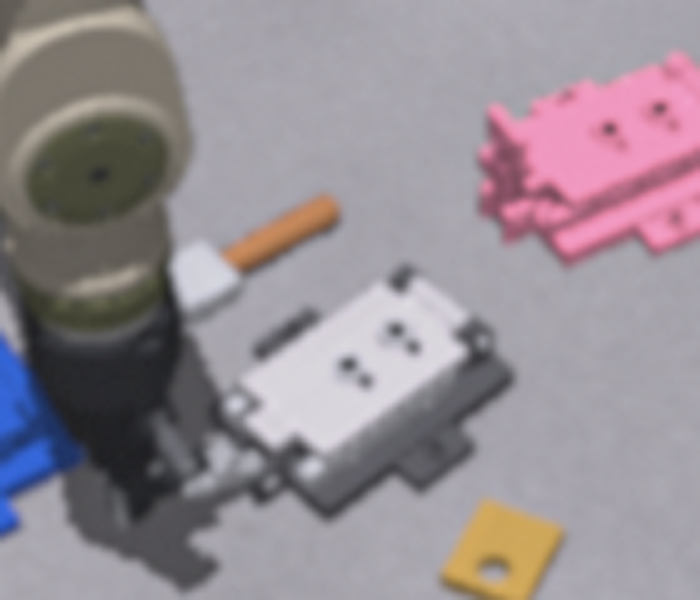

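The leaf lies flat on the rails, with its bushings at (350,370) and (400,335). The finger stands outside the latch tab at about (180,480). Pushing the latch up now.

Call:
{"fn": "apply_moves", "kwargs": {
  "moves": [0.01, 0.2, 0, 0, 0, 0, 0.02, 0.4, 0, 0, 0, 0, 0.03, 0.55, 0.05, 0, 0, 0, 0.05, 0.7, 0.2, 0, 0, 0, 0.06, 0.85, 0.38, 0, 0, 0, 0.07, 1, 0.5, 0, 0, 0, 0.08, 1.15, 0.62, 0, 0, 0, 0.1, 1.3, 0.72, 0, 0, 0, 0.11, 1.45, 0.8, 0, 0, 0, 0.12, 1.6, 0.86, 0, 0, 0, 0.14, 1.75, 0.92, 0, 0, 0, 0.15, 1.9, 0.97, 0, 0, 0, 0.16, 2.05, 1.01, 0, 0, 0, 0.17, 2.2, 1.03, 0, 0, 0, 0.18, 2.33, 1.05, 0, 0, 0, 0.18, 2.45, 1.05, 0, 0, 0, 0.18, 2.45, 1.05, 0, 0, 0]
}}

```text
clock: 14.07
tcp_pos: [0.5576, -0.1301, 0.0811]
orientation: [-0.0, 0.735, 0.679, 0.0]
wrist_force: [-0.2, 0.1, -0.7]
finger_gap: 0.0002
grip_force: 0.0
```

Call:
{"fn": "apply_moves", "kwargs": {
  "moves": [0.01, 0.06, 0, 0, 0, 0, 0.01, 0.12, 0, 0, 0, 0, 0.01, 0.16, 0, 0, 0, 0, 0.01, 0.16, 0, 0, 0, 0]
}}

```text
clock: 14.4
tcp_pos: [0.558, -0.1267, 0.0813]
orientation: [-0.0, 0.735, 0.678, 0.0]
wrist_force: [-0.8, 0.2, 0.1]
finger_gap: -0.0002
grip_force: 0.0
```

Call:
{"fn": "apply_moves", "kwargs": {
  "moves": [0, 0.04, 0, 0, 0, 0, 0, 0.06, 0, 0, 0, 0, 0, 0.06, 0, 0, 0, 0]
}}

```text
clock: 14.65
tcp_pos: [0.5581, -0.1259, 0.0814]
orientation: [0.0, 0.735, 0.678, -0.0]
wrist_force: [-0.0, -2.2, -0.9]
finger_gap: -0.0
grip_force: 1.3
```

Call:
{"fn": "apply_moves", "kwargs": {
  "moves": [0, 0.04, 0, 0, 0, 0, 0, 0.06, 0, 0, 0, 0, 0, 0.06, 0, 0, 0, 0]
}}

```text
clock: 14.9
tcp_pos: [0.558, -0.1256, 0.0814]
orientation: [0.001, 0.735, 0.678, -0.001]
wrist_force: [-1.7, -7.7, -0.6]
finger_gap: 0.0
grip_force: 3.5
```

Call:
{"fn": "apply_moves", "kwargs": {
  "moves": [0, 0.04, 0, 0, 0, 0, 0, 0.06, 0, 0, 0, 0, 0, 0.06, 0, 0, 0, 0]
}}

```text
clock: 15.15
tcp_pos: [0.558, -0.1255, 0.0814]
orientation: [0.002, 0.736, 0.677, -0.002]
wrist_force: [-1.1, -10.6, -1.8]
finger_gap: 0.0
grip_force: 5.6
```

The latch is at its stop. Backing away and checking.

Call:
{"fn": "apply_moves", "kwargs": {
  "moves": [0, -0.4, 0, 0, 0, 0, 0, -1.2, 0, 0, 0, 0, 0, -2.4, 0, 0, 0, 0, 0, -3, 1.2, 0, 0, 0, 0, -4, 2.7, 0, 0, 0, 0, -5.2, 4, 0, 0, 0, 0, -6.6, 5, 0, 0, 0, 0, -8, 5, 0, 0, 0, 0, -8, 5, 0, 0, 0, 0, -8, 5, 0, 0, 0]
}}

```text
clock: 15.98
tcp_pos: [0.5579, -0.3246, 0.2063]
orientation: [0.0, 0.736, 0.677, 0.001]
wrist_force: [-0.4, 0.5, -0.4]
finger_gap: 0.0
grip_force: 0.0
```

```bash
python3 - <<'E'
from workcell import vision
import cv2,numpy as np
a=vision.read_camera("scene")["image"][160:270,190:310]
b=vision.read_camera("top")["image"][170:250,235:345]
cv2.imwrite("pics/c5.png",np.hstack([cv2.resize(a,(400,367),interpolation=2),cv2.resize(b,(400,367),interpolation=2)]))
E
```

```text
(no output)
```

View pics/c5.png

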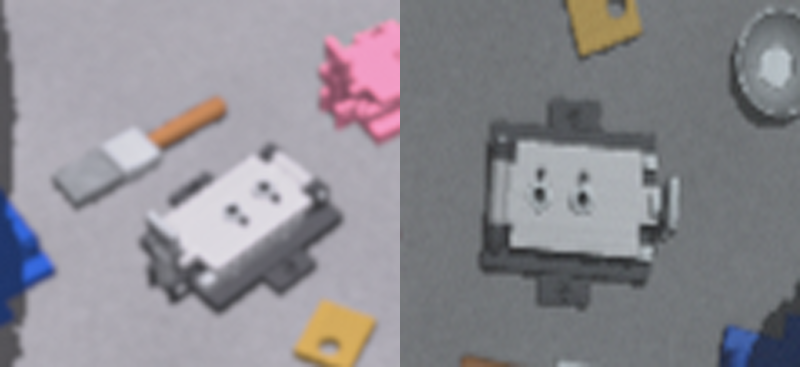

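The leaf is flat and shut, the latch stands upright over the nose at (665,200) in the top half, and the spare, dish and brush haven't moved.

```bash
python3 -c "
from workcell import job
print(job.hand_in())"
```

```text
the job is handed in; nothing more can be done
None
```

The job is handed in: the blank is against the end stop, the leaf is shut, the latch is upright over the nose, and the arm is clear of the jig, about 16 s on the clock; no verdict was returned.

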